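Ease the desiccant canister out of a filament spool

ROBOT

A 6-joint arm with a two-finger parallel gripper is mounted at the origin on the work surface. World frame = base frame: x ahead of the robot, y to its left, z up, the work surface at z = 0. Lengths are in m, angles in rad, forces in N, time in s.
With the tool pointing down it reaches from about 0.4 to 0.925 m from the base axis. Payload 3.4 kg.
Tool frame: the origin (TCP) lies at the very end of the fingers, on their centre line; the grasp point (between the pads) lies 19 mm behind it (bot.hold_point_z is the distance from the TCP to the grasp point, in m); z points along the fingers, y is the direction in which the jaws open and shut (so a half turn about z gives the same grasp; the last joint's range is limited). The gripper opens to 85 mm and grips with 20 to 120 N. Pads are 22 mm wide; open, the fingers measure 114 mm over their backs; the gripper's body (76 mm by 85 mm) begins 54 mm behind the grasp point. The pads swing forward as they close: fully open they stand 13 mm farther back than shut.
Start: joints at [1.272, 0.307, 1.506, -0, 1.328, -0.073], TCP at [0.128, 0.561, 0.231] pointing down, gripper open.
Joint ranges: [-3.12, 3.12], [-1.05, 2.28], [0.14, 2.33], [-1.42, 4.57], [0.1, 2.73], [-2.68, 2.68]. Speed limits (rad/s): [2.57, 2.57, 3.14, 3.14, 3.14, 3.14].

INTERFACE

Orientations are given as a unit quaternion [x, y, z, w].
In Python, from plant import bot gives the robot as it stands. The module is installed in compiled form; this text tells all that it offers.
- The arm moves only by the tool carry_out, never from a script. Its argument "increments" is text: rows parted by semicolons, each of 7 numbers parted by spaces: the turn, a rotation vector about the tool's x, y, z in units of 5 degrees (1.0 is 5 degrees), then the shift along the tool's x, y, z in units of 40 mm (1.0 is 40 mm), then the closure in counts, from 0 (fully open) to 255 (shut). A call has 1 to 8 rows; each row shifts and turns the commanded pose from where the row before left it, along the tool's axes as they then stand; what a row does not reach is not made up. A row lasts 1/12 s, in which the tool goes at most 41.7 mm and 7.16 degrees, less where a joint would pass 70% of its speed; a pose out of reach is approached as far as the arm can. A call is refused whole if a number of a shift passes 1 or a number of a turn 1, either way. A call with a gripper value outside its range is refused whole. The fingers move at their own pace and stop on an object; the grip force is fixed at half the most. Time passes only in rows, so rows that do not move let the fingers close. It gives the time, the measured TCP pose, the force and the opening at its end, in the units of the state.
- bot.get_state(): the state, without advancing time (a new reading comes with each control period).
- bot.read_camera(name): name is "scene" or "top" or "wrist"; returns (picture, depth): 400x640x3 uint8, red, green, blue; 400x640 float32, m along the optical axis (not along the pixel's ray), 0 where there is no reading.
- bot.camera_info(name): a dict with "fovy" (degrees; the focal length in pixels is half the picture's height over the tangent of half this angle, whatever the lens; pixels are square), "cx", "cy" (the principal point, pixels), "dist_coeffs" ([k1, k2, p1, p2, k3] as OpenCV has them; the pictures are not rectified), "T" (4x4, takes a point from camera to world coordinates). Camera axes: x right, y up, looking along -z (the intrinsics and any distortion apply to the point x, -y, -z); pixel columns grow to the right and rows downward; lengths in m; the calibration is good to about 2 mm. A picture is of the moment at which its call begins: read the wrist's pose just before it. camera_info takes no time and is no camera call; for the wrist camera it gives the pose at the moment of the call.
- bot.close_job(): hands the job in, once; it reports no verdict.
The state is a dict: "t": time; "joint_pos": joint angles; "dq": joint speeds; "joint_torque": joint torques, N m; "ee_pos": TCP position; "orientation": TCP orientation; "ft_force": force on the tool from outside, world axes, zero at the start; "wrist_torque": the same for the moment, N m; "finger_gap": opening from 0.0 (shut) to 1.0 (fully open).
Only numpy, scipy, OpenCV 4.12 (cv2) and the standard library are available. Lean on these libraries where they do the work, as an engineer would, in place of code of your own. Each camera call takes 0.05 s, during which the arm holds its last target.

TASK

The drying canister in the filament spool lying on the desk is due for a refresh. Press its open flip cap fully shut, then rock the canister from side to side, towards one spring tongue and then the other, until it comes free of the spool's tight hub. The spool must stay lying on the desk where it is, neither hauled up nor tipped nor dragged about, and the other things on the desk are left alone. Finish holding the canister in the gripper, upright, cap shut, just clear above the hub: its foot a finger's breadth or two above the spool. The program ends while still holding it.

Things in the scene. Friction and masses are not known exactly. Their poses are not given: they have to be found in the camera images.
- neck (a point): centre of the canister's square neck (36 x 36 mm, 38 mm tall), half-way up it: 74 mm above the foot, 22 mm above the rim's underside. x axis: from the cap's hinge side to the side where its thumb tab shuts; z: up the canister; y: across, between the two finely grooved gripping sides, which have neither hinge nor tab.
- cap_hinge (a point): middle of the flip cap's hinge line, on the canister, at the top of the neck, 20 mm from the neck's middle on its -x side and 19 mm above point neck; same axes as neck. The hinge line runs along y.
- cap (a joint): angle of the white flip cap, a plate 38 x 36 x 5 mm with a 7 mm thumb tab at its free edge (46 mm from the hinge). 0 = shut, flat on the neck, its top 5 mm above the neck's; 1.57 = straight up; starts at 1.7 to 2.3, leaning outwards. It stays at any angle (0.02 N m of friction), does not spring back: push its outer side over, then press down.
- foot (a point): middle of the canister's underside, 52 mm below the rim's underside; same axes as neck.
- hub_mouth (a point): centre of the upper end of the spool's bore, level with the spool's top face, 62 mm above the desk; z up, x and y as the canister's at the start.
- spool: the spool of filament, loose on the desk, lying flat: two black flanges 200 mm across, 62 mm tall over all, straight bore 54 mm across right through, wound with grey filament, about 0.9 kg. Origin: middle of its underside, on the desk.
- canister: the white plastic canister, 93 mm tall, 70 g; origin = foot. From the foot up: round slotted basket to 36 mm (44 mm across, narrower at the foot), round plug 51 mm across to 52 mm, round rim 60 mm across to 55 mm, square neck to 93 mm. At the start the rim's underside rests on the spool's top face and all below it is in the bore.
- glue_stick: white glue stick 30 mm across and 95 mm tall, standing; origin at its underside.
- scraper: flat bed scraper with black handle, 210 mm long, lying along its x; origin at its underside.
- calipers: digital calipers, 230 mm long, lying along its y; origin at its underside.
- ear_left (a point): top of the small ear on the rim at the canister's +y side, 32 mm from its axis. Straight below it, hidden in the hub, a spring tongue in the plug presses outwards on the bore, 11 mm below the rim's underside. The two tongues together hold against a straight pull of about 14 N, more than the spool's weight: a straight pull hauls the spool up.
- ear_right (a point): the like ear at the -y side, with the other tongue below it. While the canister is being tilted along y, 3 to 5 degrees towards one tongue and then the other about a point at tongue height, it can be raised 1 to 2 mm a swing with hardly any pull. The tongues leave the bore once it is 14 mm up; then it is loose.
There are look-alikes about, which are no part of the job. Of the things like the canister, leave any that is red; of the rest the larger one is meant.

How it is judged:
By the outcome, as a careful person would: the job done as asked, in the order asked, and still so for the second after the job is handed in, while the arm keeps its last pose, push and grip.
It also fails if it takes over 54 s, if anything falls off the work surface, if the arm or the gripper's body presses on something with over 40 N, if the wrist force passes 120 N, or if a joint passes its speed limit or range.

## Working session

There is one attempt and no reset: what is moved stays moved. The work goes in short steps, Python scripts to look and compute and a tool call to move; the robot and the scene stay as the last step left them, time stands still between calls to the robot, and variables do not carry over. Pictures are saved under pics/ and viewed, and the job is handed in when it is done.

Besides the shell and the picture viewer there is one more tool, called after "Emit:" as name(argument=value, ...), one argument or row to a line, values as JSON. carry_out: Moves the arm, as the interface text tells. Its arguments: {"type":"object","properties":{"increments":{"type":"string"}},"required":["increments"]}

```bash
mkdir -p pics; cat > h.py <<'E'
import numpy as np, cv2
from plant import bot
from scipy.spatial.transform import Rotation as R
def K(i):
    f=200/np.tan(np.radians(i['fovy'])/2); return np.array([[f,0,i['cx']],[0,f,i['cy']],[0,0,1.]])
def ray(i,uv):
    p=cv2.undistortPoints(np.array(uv,float).reshape(-1,1,2),K(i),np.array(i['dist_coeffs'],float)).reshape(-1,2)
    T=np.array(i['T']); d=np.c_[p[:,0],-p[:,1],-np.ones(len(p))]@T[:3,:3].T
    return T[:3,3],d   # depth multiplies d
def onz(i,uv,z):
    o,d=ray(i,uv); return o+d*((z-o[2])/d[:,2])[:,None]
def cloud(i,dep):
    v,u=np.nonzero(dep>0); o,d=ray(i,np.c_[u,v]); return o+d*dep[v,u][:,None],u,v
def proj(i,P):
    T=np.array(i['T']); q=(np.atleast_2d(P)-T[:3,3])@T[:3,:3]; q=q*[1,-1,-1]
    return cv2.projectPoints(q.reshape(-1,1,3),np.zeros(3),np.zeros(3),K(i),np.array(i['dist_coeffs'],float))[0].reshape(-1,2)
def save(n,im): cv2.imwrite('pics/'+n+'.png',cv2.cvtColor(im,cv2.COLOR_RGB2BGR))
E
python3 - <<'E'
from h import *
s=bot.get_state(); print(s, bot.hold_point_z)
for n in ['scene','top','wrist']:
    i=bot.camera_info(n); im,d=bot.read_camera(n); save(n+'0',im); np.savez(n+'0.npz',im=im,d=d,T=i['T']); print(n,i)
E
```

```text
{'t': 0.0, 'joint_pos': array([ 1.27248964e+00,  3.07545366e-01,  1.50767709e+00,  3.17026592e-05,
        1.32837842e+00, -7.34791867e-02]), 'dq': array([-2.55144399e-04,  3.99528627e-04, -2.28458405e-05,  3.74763718e-04,
        2.04616493e-03,  5.48604530e-04]), 'joint_torque': array([ 1.04419643e-03, -4.57547951e+01, -2.51904541e+01,  1.23205186e-05,
        1.31893944e-02, -1.45401675e-06]), 'ee_pos': array([0.12798639, 0.55986452, 0.23039546]), 'orientation': array([ 1.12180881e-01,  9.93687296e-01, -9.83968241e-04, -2.00702908e-04]), 'ft_force': array([-0.09678816, -0.14878012,  0.34878455]), 'wrist_torque': array([ 0.00700382,  0.0160517 , -0.00335296]), 'finger_gap': 0.9948616337476003} 0.0187
scene {'fovy': 46.61087213433381, 'cx': 321.6442096218909, 'cy': 204.82398804320184, 'dist_coeffs': array([0.03932752, 0.        , 0.        , 0.        , 0.        ]), 'T': array([[-0.23065376, -0.6374858 ,  0.73512632,  1.49848638],
       [ 0.97293467, -0.16199462,  0.16479041,  0.20643633],
       [ 0.01403496,  0.7532394 ,  0.6575967 ,  0.90855789],
       [ 0.        ,  0.       
[... 274 characters left out ...]
   5.07782956e-01],
       [-9.99971258e-01, -7.45288890e-03, -1.39166649e-03,
         1.55324847e-02],
       [-1.68393770e-03,  3.93542545e-02,  9.99223902e-01,
         1.49488529e+00],
       [ 0.00000000e+00,  0.00000000e+00,  0.00000000e+00,
         1.00000000e+00]])}
wrist {'fovy': 65.37599930855863, 'cx': 331.2780623956978, 'cy': 201.3558647159623, 'dist_coeffs': array([-0.05345451,  0.        ,  0.        ,  0.        ,  0.        ]), 'T': array([[ 0.22340902, -0.94032905, -0.25665091,  0.06396741],
       [ 0.97472391,  0.21517305,  0.0601153 ,  0.57565232],
       [-0.0013038 , -0.26359408,  0.96463281,  0.37304865],
       [ 0.        ,  0.        ,  0.        ,  1.        ]])}
```

View pics/scene0.png

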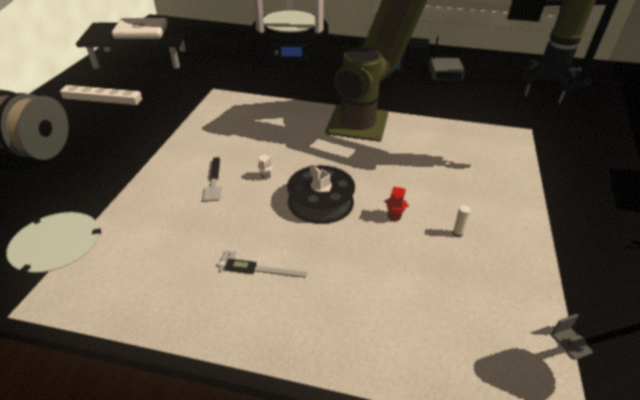

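View pics/top0.png

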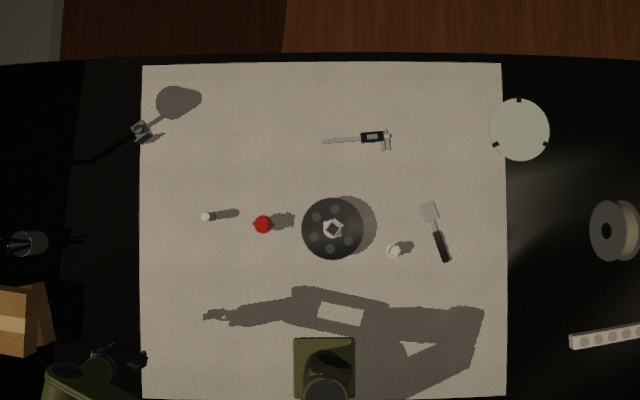

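View pics/wrist0.png

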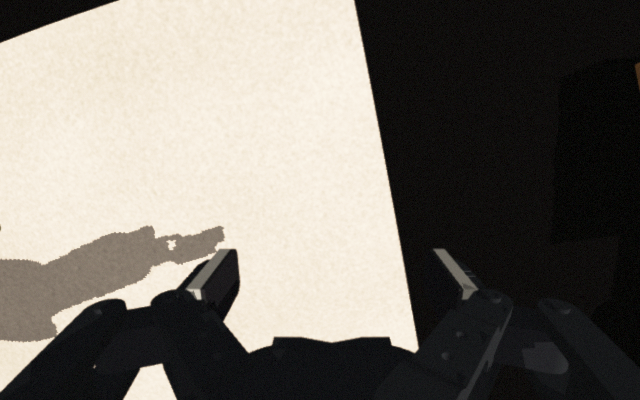

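Candidates that could pass for the canister:
- White one in the spool: scene (320,180), top (333,229).
- Small white one standing alone: scene (264,165), top (395,250).
- Red one: scene (397,203), top (263,224).

I choose the white one in the spool hub, since it is not red and is the larger. Next is a close crop to check that.

```bash
python3 - <<'E'
from h import *
a=np.load('scene0.npz')['im'][120:240,230:430]; b=np.load('top0.npz')['im'][180:280,270:430]
save('crop0',np.vstack([cv2.resize(a,(480,288),interpolation=3),cv2.resize(b,(480,300),interpolation=3)]))
z=np.load('top0.npz'); i=bot.camera_info('top'); P,u,v=cloud(i,z['d'])
im=z['im']
m=(u>270)&(u<430)&(v>180)&(v<280)&(P[:,2]>.02); Q=P[m]
s=np.hypot(Q[:,0]-np.median(Q[:,0]),0)
print(len(Q),Q[:,2].max()); 
for lo,hi in [(.05,.075),(.09,.2)]:
  q=P[m&(P[:,2]>lo)&(P[:,2]<hi)]; print(lo,len(q),q.min(0),q.max(0),q.mean(0))
sp=P[m&(P[:,2]>.05)&(P[:,2]<.072)]; c=cv2.minEnclosingCircle(sp[:,:2].astype(np.float32));print(c)
E
```

```text
3178 0.15096983044981305
0.05 2907 [ 0.36937877 -0.24577626  0.05005069] [0.56435656 0.16535535 0.07498986] [ 0.46528602 -0.03269242  0.06175143]
0.09 91 [ 0.44158532 -0.06114046  0.09032415] [ 0.49758693 -0.00741708  0.15096983] [ 0.47578148 -0.03732533  0.1189538 ]
((0.4370376467704773, -0.039018794894218445), 0.21156463027000427)
```

View pics/crop0.png

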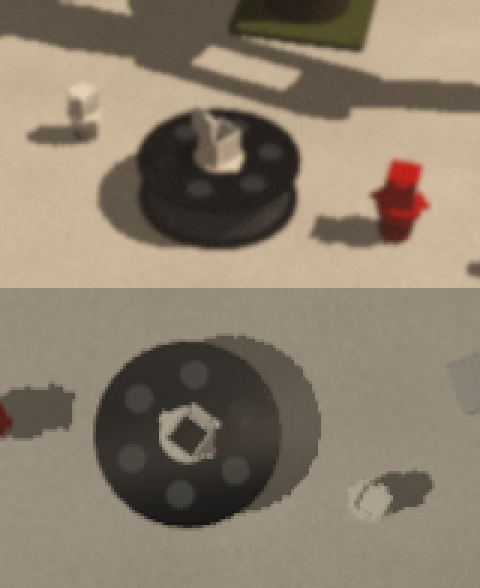

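Emit:
carry_out(
  increments="0 0 0 -0.9 -0.45 0 0;0 0 0 -0.9 -0.45 0 0;0 0 0 -0.9 -0.45 0 0;0 0 0 -0.9 -0.45 0 0;0 0 0 -0.9 -0.45 0 0;0 0 0 -0.9 -0.45 0 0;0 0 0 -0.9 -0.45 0 0;0 0 0 -0.9 -0.45 0 0",
)

```text
t: 0.82
ee_pos: [0.3778, 0.3543, 0.2312]
orientation: [0.112, 0.994, -0.0, -0.0]
ft_force: [0.1, 0.8, 0.9]
finger_gap: 1.003
```

Emit:
carry_out(
  increments="0 0 0 -0.43 -0.9 0 0;0 0 0 -0.43 -0.9 0 0;0 0 0 -0.43 -0.9 0 0;0 0 0 -0.43 -0.9 0 0;0 0 0 -0.43 -0.9 0 0;0 0 0 -0.43 -0.9 0 0;0 0 0 -0.43 -0.9 0 0;0 0 0 -0.43 -0.9 0 0",
)

```text
t: 1.48
ee_pos: [0.4465, 0.0426, 0.2313]
orientation: [0.112, 0.994, 0.0, -0.0]
ft_force: [0.1, 0.8, 0.0]
finger_gap: 1.002
```

Emit:
carry_out(
  increments="0 0 0 -0.43 -0.9 0 0;0 0 0 -0.43 -0.9 0 0;0 0 1 0 0 0 0;0 0 1 0 0 0 0;0 0 1 0 0 0 0;0 0 1 0 0 0 0;0 0 1 0 0 0 0;0 0 1 0 0 0 0",
)

```text
t: 2.15
ee_pos: [0.464, -0.0335, 0.231]
orientation: [0.368, 0.93, -0.0, -0.0]
ft_force: [-0.1, -0.3, 0.3]
finger_gap: 1.0
```

Emit:
carry_out(
  increments="0 0 1 0 0 0 0;0 0 1 0 0 0 0;0 0 1 0 0 0 0;0 0 1 0 0 0 0;0 0 1 0 0 0 0;0 0 1 0 0 0 0;0 0 1 0 0 0 0;0 0 1 0 0 0 0",
)

```text
t: 2.82
ee_pos: [0.464, -0.0333, 0.2311]
orientation: [0.663, 0.748, -0.0, -0.0]
ft_force: [0.4, 0.5, 0.4]
finger_gap: 1.003
```

Emit:
carry_out(
  increments="0 0 1 0 0 0 0;0 0 1 0 0 0 0;0 0 1 0 0 0 0;0 0 1 0 0 0 0;0 0 1 0 0 0 0;0 0 1 0 0 0 0;0 0 1 0 0 0 0;0 0 1 0 0 0 255",
)

```text
t: 3.48
ee_pos: [0.464, -0.0333, 0.231]
orientation: [0.879, 0.476, -0.0, -0.0]
ft_force: [-0.1, 0.5, -0.3]
finger_gap: 0.884
```

```bash
python3 - <<'E'
from h import *
s=bot.get_state();print(s['ee_pos'],R.from_quat(s['orientation']).as_matrix().round(3))
i=bot.camera_info('wrist'); im,d=bot.read_camera('wrist'); save('w1',im); np.savez('w1.npz',im=im,d=d,T=i['T'])
E
```

```text
[ 0.46398083 -0.03325624  0.23104989] [[ 0.546  0.837 -0.001]
 [ 0.837 -0.546  0.   ]
 [-0.    -0.001 -1.   ]]
```

View pics/w1.png

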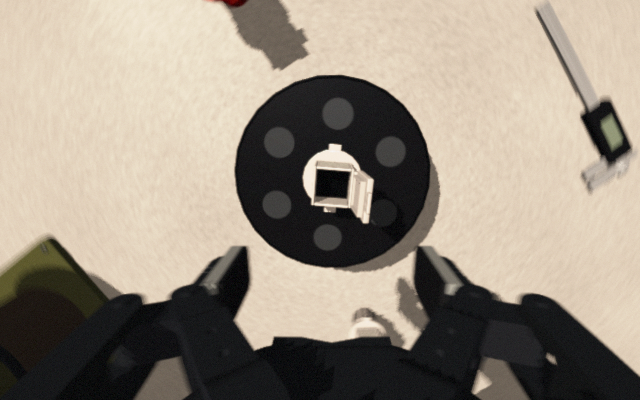

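The wrist view shows the spool centred near (333,172), the open neck at (332,185), the ears at (335,147) and (330,210), and the cap standing on the right at (366,195). So the canister's +x points left in the picture.

```bash
python3 - <<'E'
from h import *
z=np.load('w1.npz'); im=z['im']; d=z['d']
i=bot.camera_info('wrist')
save('c1',cv2.resize(im[130:240,270:410],(700,550),interpolation=cv2.INTER_CUBIC))
P,u,v=cloud(i,d)
m=(u>235)&(u<432)&(v>75)&(v<268)
br=im[v,u].mean(1)
# spool top circle from dark mask
sel=m&(P[:,2]>.055)&(P[:,2]<.068)
c,r=cv2.minEnclosingCircle(P[sel][:,:2].astype(np.float32)); print('spool',c,r,np.median(P[sel][:,2]))
s2=m&(P[:,2]>.09)&(np.hypot(P[:,0]-c[0],P[:,1]-c[1])<.07)
q=P[s2]; print(len(q),q.min(0),q.max(0))
hi=q[q[:,2]>.112]; print('cap pts',len(hi),hi.mean(0),hi[:,2].max()); 
C=hi-hi.mean(0); w,V=np.linalg.eigh(C.T@C); print(V.T.round(3),np.sqrt(w/len(hi)))
top=q[(q[:,2]<.109)]; print('neck',top.mean(0),len(top)); print(cv2.minAreaRect(top[:,:2].astype(np.float32)))
E
```

```text
spool (0.4676935076713562, -0.028508078306913376) 0.1005590409040451 0.06206959028667297
2282 [ 0.43212295 -0.05956944  0.09002315] [ 5.07768907e-01 -2.20794955e-04  2.66360947e-01]
cap pts 1574 [ 0.48161908 -0.03514052  0.19100091] 0.26636094738847454
[[ 0.535  0.844 -0.022]
 [ 0.832 -0.522  0.187]
 [-0.146  0.118  0.982]] [0.00771037 0.02642657 0.05925699]
neck [ 0.46911892 -0.02819004  0.10026854] 629
((0.47108328342437744, -0.02962183579802513), (0.03657649829983711, 0.041563522070646286), 52.280277252197266)
```

View pics/c1.png

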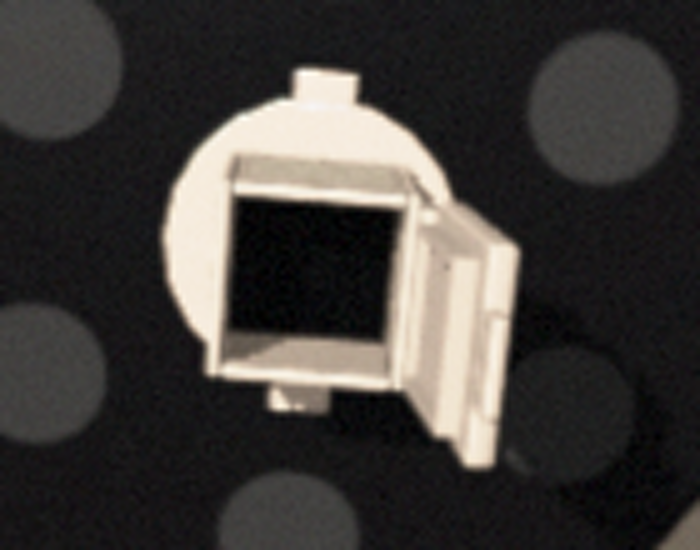

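```bash
python3 - <<'E'
from h import *
i=bot.camera_info('wrist')
px=lambda l:np.array(l,float)/5+[269.6,129.6]
c=onz(i,px([(230,187),(412,192),(400,388),(210,375)]),.103); print(c.round(4)); print('ctr',c.mean(0))
for a,b in [(0,1),(1,2),(2,3),(3,0)]: e=c[b]-c[a]; print(np.linalg.norm(e),np.degrees(np.arctan2(e[1],e[0])))
e=onz(i,px([(327,85),(300,395)]),.066); print('ears',e, e.mean(0), np.linalg.norm(e[0]-e[1]),np.degrees(np.arctan2(*(e[0]-e[1])[[1,0]])))
# cap: depth along middle
z=np.load('w1.npz');P,u,v=cloud(i,z['d'])
C=c.mean(0)[:2]
for a in (148,):
  ax=np.array([np.cos(np.radians(a)),np.sin(np.radians(a))]); ay=np.array([-ax[1],ax[0]])
  X=(P[:,:2]-C)@ax; Y=(P[:,:2]-C)@ay
  m=(X<-.012)&(X>-.08)&(abs(Y)<.012)&(P[:,2]>.08)&(P[:,2]<.16)
  for x,zz in sorted(zip(X[m],P[m][:,2]))[::6]: print(round(x,4),round(zz,4))
# rim
m=(np.hypot(*(P[:,:2]-C).T)<.04)&(abs(P[:,2]-.066)<.0012+.001)&(z['im'][v,u].mean(1)>120)
print('rim',m.sum(),cv2.minEnclosingCircle(P[m][:,:2].astype(np.float32)))
E
```

```text
[[ 0.4665 -0.005   0.103 ]
 [ 0.4926 -0.0233  0.103 ]
 [ 0.4716 -0.0523  0.103 ]
 [ 0.4443 -0.0313  0.103 ]]
ctr [ 0.46874038 -0.02797419  0.103     ]
0.03185265399431909 -34.950696753418335
0.035765087684260496 -125.86996642893432
0.03442318460445838 142.55928605674416
0.03440597101550709 49.86012695572524
ears [[ 0.48880455 -0.0026403   0.066     ]
 [ 0.44954959 -0.0524801   0.066     ]] [ 0.46917707 -0.0275602   0.066     ] 0.06344255140693221 51.77523568304403
-0.0311 0.1425
-0.0304 0.1424
-0.0297 0.1414
-0.0296 0.1426
-0.0289 0.1485
-0.0288 0.1423
-0.0288 0.1494
-0.0283 0.1478
-0.0282 0.1489
-0.0281 0.1422
-0.028 0.1427
-0.0279 0.1433
-0.0275 0.148
-0.0274 0.1491
-0.0273 0.1425
-0.0273 0.1499
-0.0272 0.15
-0.0268 0.1476
-0.0267 0.1486
-0.0266 0.1492
-0.0265 0.1494
-0.0265 0.1429
-0.0262 0.146
-0.0261 0.1472
-0.026 0.148
-0.0259 0.1487
-0.0259 0.1417
-0.0258 0.1498
-0.0256 0.144
-0.0255 0.1456
-0.0254 0.1384
-0.0254 0.1389
-0.0253 0.1403
-0.0252 0.1412
-0.0251 0.1342
-0.0249 0.1442
-0.0248 0.1372
-0.0247 0.1378
-0.0247 0.1384
-0.0246 0.1396
-0.0244 0.1413
-0.0243 0.1426
-0.0241 0
[... 466 characters left out ...]
203 0.1244
-0.0203 0.1149
-0.0202 0.1155
-0.0202 0.1273
-0.0201 0.1371
-0.02 0.1379
-0.02 0.1187
-0.0198 0.1208
-0.0197 0.1215
-0.0197 0.1222
-0.0195 0.1135
-0.0194 0.1152
-0.0193 0.1159
-0.0192 0.1174
-0.0189 0.1097
-0.0188 0.1109
-0.0187 0.113
-0.0187 0.1129
-0.0182 0.109
-0.018 0.1105
-0.018 0.1108
-0.0179 0.1118
-0.0179 0.1122
-0.0177 0.1026
-0.0176 0.103
-0.0171 0.1105
-0.0171 0.1115
-0.017 0.1124
-0.0168 0.1019
-0.0168 0.1021
-0.0167 0.1019
-0.0167 0.104
-0.0165 0.092
-0.0162 0.1104
-0.0161 0.0985
-0.016 0.101
-0.0158 0.1025
-0.0158 0.1034
-0.0157 0.1032
-0.0154 0.094
-0.0151 0.0987
-0.0149 0.0847
-0.0147 0.0878
rim 813 ((0.4670729339122772, -0.026416407898068428), 0.03476346284151077)
```

Emit:
carry_out(
  increments="0 0 -1 0 0 0 255;0 0 -1 0 0 0 255;0 0 -1 0 0 0 255;0 0 -1 0 0 0 255;0 0 -1 0 0 0 255;0 0 -1 0 0 0 255;0 0 -1 0 0 0 255;0 0 -1 0 0 0 255",
)

```text
t: 4.2
ee_pos: [0.464, -0.0333, 0.2311]
orientation: [0.659, 0.752, -0.0, -0.0]
ft_force: [0.1, 0.5, -0.0]
finger_gap: -0.0
```

Emit:
carry_out(
  increments="0 0 -1 0 0 0 255;0 0 -1 0 0 0 255;0 0 -1 0 0 0 255;0 0 -1 0 0 0 255;0 0 -1 0 0 0 255;0 0 -1 0 0 0 255;0 0 -1 0 0 0 255;0 0 -1 0 0 0 255",
)

```text
t: 4.87
ee_pos: [0.464, -0.0333, 0.2311]
orientation: [0.363, 0.932, -0.0, -0.0]
ft_force: [-0.0, -0.8, 0.7]
finger_gap: -0.003
```

Emit:
carry_out(
  increments="0 0 -1 0 0 0 255;0 0 0 -0.65 0.1 0 255;0 0 0 -0.6 0.07 0 255;0 0 0 0 0 0 255",
)

```text
t: 5.2
ee_pos: [0.5122, -0.0607, 0.2315]
orientation: [0.324, 0.946, -0.0, 0.002]
ft_force: [1.5, -0.0, 0.7]
finger_gap: 0.001
```

```bash
python3 - <<'E'
from h import *
s=bot.get_state();print(s['ee_pos'],R.from_quat(s['orientation']).as_matrix().round(3),s['joint_pos'])
i=bot.camera_info('wrist'); im,d=bot.read_camera('wrist'); save('w2',im); np.savez('w2.npz',im=im,d=d,T=i['T'])
C=np.array([.469,-.028]);a=np.radians(142);ax=np.array([np.cos(a),np.sin(a)]);ay=np.array([-ax[1],ax[0]])
e=s['ee_pos'][:2]-C; print(e@ax,e@ay)
E
```

```text
[ 0.51220411 -0.06072614  0.23151106] [[-0.79   0.613  0.004]
 [ 0.613  0.79  -0.002]
 [-0.005  0.001 -1.   ]] [-1.99237482e-01  2.21775428e-01  1.62924340e+00 -9.78012011e-04
  1.28589571e+00 -1.10980685e+00]
-0.054193528862921066 -0.000810556468842781
```

View pics/w2.png

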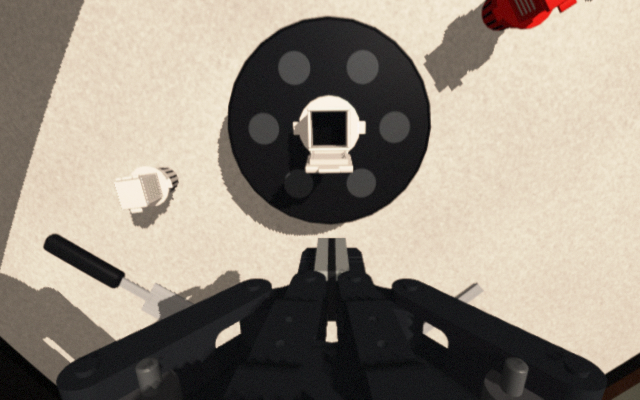

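The view shows the ears level at about (297,128) and (363,128). The cap leans towards the closed fingers at (330,162). I'll refine the centre and yaw from this picture.

```bash
python3 - <<'E'
from h import *
z=np.load('w2.npz');i=bot.camera_info('wrist');im=z['im'];save('c2',cv2.resize(im[85:185,270:390],(720,600),interpolation=2))
E
```

```text
(no output)
```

View pics/c2.png

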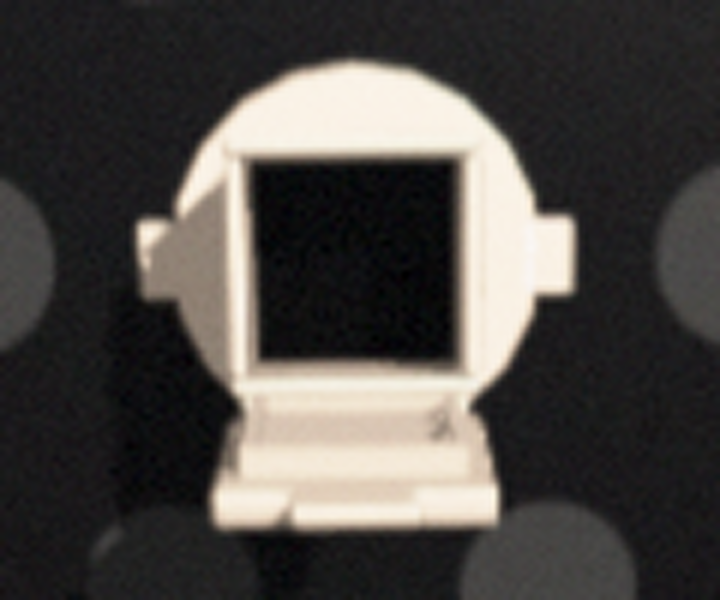

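```bash
python3 - <<'E'
from h import *
i=bot.camera_info('wrist'); px=lambda l:np.array(l,float)/6+[269.6,84.6]
e=onz(i,px([(157,258),(557,255)]),.066); print('ears',e,e.mean(0),np.linalg.norm(e[0]-e[1]),np.degrees(np.arctan2(*(e[1]-e[0])[[1,0]])))
c=onz(i,px([(228,148),(480,148),(475,380),(238,382)]),.103);print(c.mean(0))
for a,b in [(0,1),(1,2),(2,3),(3,0)]: d=c[b]-c[a]; print(np.linalg.norm(d),np.degrees(np.arctan2(d[1],d[0])))
E
```

```text
ears [[ 4.45425291e-01 -5.14327829e-02  6.60000000e-02]
 [ 4.84521167e-01 -4.10368514e-04  6.60000000e-02]] [ 0.46497323 -0.02592158  0.066     ] 0.06427887911466143 52.53889361866893
[ 0.46503854 -0.02600947  0.103     ]
0.03513994449726717 52.116175306023024
0.03217839166923064 -38.34172847933284
0.03403016728517032 -127.40295529416234
0.03247419365713548 143.62276874847495
```

```bash
python3 - <<'E'
from h import *
z=np.load('w2.npz');i=bot.camera_info('wrist'); print(np.array(i['T'])[:3,3]-z['T'][:3,3], bot.get_state()['ee_pos'])
i2=dict(i);i2['T']=z['T']; px=lambda l:np.array(l,float)/6+[269.6,84.6]
e=onz(i2,px([(157,258),(557,255)]),.066); print('ears',e.mean(0))
im,d=bot.read_camera('wrist'); i=bot.camera_info('wrist')
save('c3',cv2.resize(im[85:185,270:390],(720,600),interpolation=2))
# mask ears/rim: bright around z .065
P,u,v=cloud(i,d); m=(abs(P[:,2]-.065)<.0025)&(im[v,u].min(1)>90)&(np.hypot(P[:,0]-.467,P[:,1]+.027)<.045)
print(m.sum(),cv2.minEnclosingCircle(P[m][:,:2].astype(np.float32)))
m=(abs(P[:,2]-.062)<.004)&(np.hypot(P[:,0]-.467,P[:,1]+.027)<.11)
print(m.sum(),cv2.minEnclosingCircle(P[m][:,:2].astype(np.float32)))
E
```

```text
[-0.00189136  0.00090263 -0.00015493] [ 0.5098233  -0.05966549  0.23112799]
ears [ 0.46791131 -0.027258    0.066     ]
1149 ((0.46449539065361023, -0.02588016167283058), 0.03563996031880379)
30067 ((0.4664921760559082, -0.027140142396092415), 0.10036806017160416)
```

View pics/c3.png

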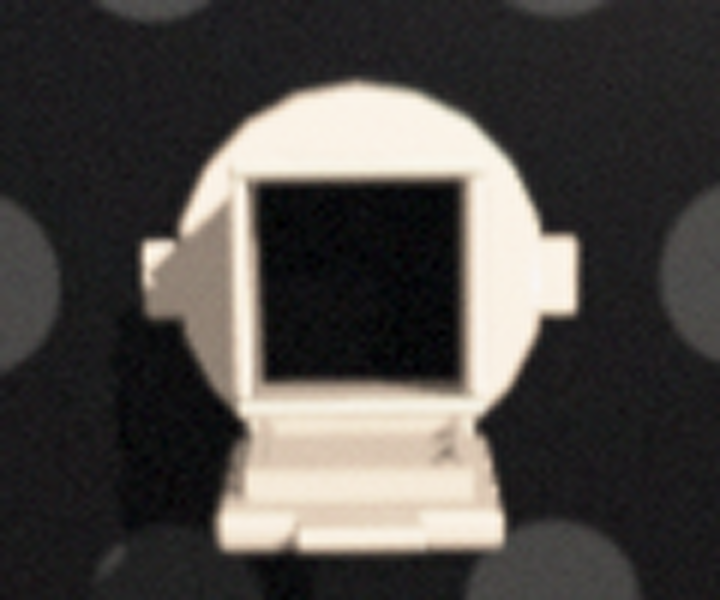

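```bash
python3 - <<'E'
from h import *
i=bot.camera_info('wrist'); s=bot.get_state(); px=lambda l:np.array(l,float)/6+[269.6,84.6]
e=onz(i,px([(161,280),(560,276)]),.066); print('ears',e.mean(0),np.degrees(np.arctan2(*(e[1]-e[0])[[1,0]])))
c=onz(i,px([(234,173),(484,173),(480,405),(243,405)]),.103);print(c.mean(0))
C=np.array([.4675,-.0272]);a=np.radians(142.3);ax=np.array([np.cos(a),np.sin(a)]);ay=np.array([-ax[1],ax[0]])
d=s['ee_pos'][:2]-C; print(s['ee_pos'],d@ax,d@ay,R.from_quat(s['orientation']).as_matrix())
E
```

```text
ears [ 0.46595808 -0.02671628  0.066     ] 52.68269125637204
[ 0.46620489 -0.02672237  0.103     ]
[ 0.50814484 -0.05894401  0.23085868] -0.05157147182659212 0.00026119009668128246 [[-7.89690921e-01  6.13504029e-01 -1.02775537e-03]
 [ 6.13504103e-01  7.89691483e-01  2.78158828e-04]
 [ 9.82261224e-04 -4.10872635e-04 -9.99999433e-01]]
```

Emit:
carry_out(
  increments="0 0 0 0 0 0.85 255;0 0 0 0 0 0.85 255;0 0 0 0 0 0.8 255;0 0 0 0 0 0 255;0 0 0 0 0 0 255",
)

```text
t: 5.72
ee_pos: [0.5054, -0.0579, 0.1301]
orientation: [0.324, 0.946, -0.0, -0.003]
ft_force: [0.3, -0.1, 0.4]
finger_gap: -0.003
```

Emit:
carry_out(
  increments="0 0 0 0.2 0 0 255;0 0 0 0.2 0 0 255;0 0 0 0.2 0 0 255;0 0 0 0.2 0 0 255;0 0 0 0.2 0 0 255;0 0 0 0.2 0 0 255;0 0 0 0.1 0 0 255;0 0 0 0 0 0 255",
)

```text
t: 6.38
ee_pos: [0.4654, -0.0259, 0.1314]
orientation: [0.324, 0.946, -0.0, -0.001]
ft_force: [0.1, 0.1, -1.0]
finger_gap: 0.002
```

```bash
cat > st.py <<'E'
from h import *
import sys
C=np.array([.467,-.027]);a=np.radians(142.3);ax=np.array([np.cos(a),np.sin(a)]);ay=np.array([-ax[1],ax[0]])
s=bot.get_state(); d=s['ee_pos'][:2]-C
print('t',s['t'],'XYZ',d@ax,d@ay,s['ee_pos'][2],'F',s['ft_force'].round(2),'M',s['wrist_torque'].round(2),'gap',s['finger_gap'])
print(R.from_quat(s['orientation']).as_matrix().round(4).tolist())
for n in sys.argv[1:]:
    c,nm=n.split(':'); i=bot.camera_info(c); im,dd=bot.read_camera(c); save(nm,im); np.savez(nm+'.npz',im=im,d=dd,T=i['T'])
E
python3 st.py wrist:w4
```

```text
t 6.3833 XYZ 0.001976276862895722 0.00010940541104504525 0.13140579775883193 F [ 0.13  0.06 -0.97] M [0.01 0.02 0.01] gap 0.0020655867743635038
[[-0.7898, 0.6134, -0.0011], [0.6134, 0.7898, 0.0004], [0.0011, -0.0004, -1.0]]
```

View pics/w4.png

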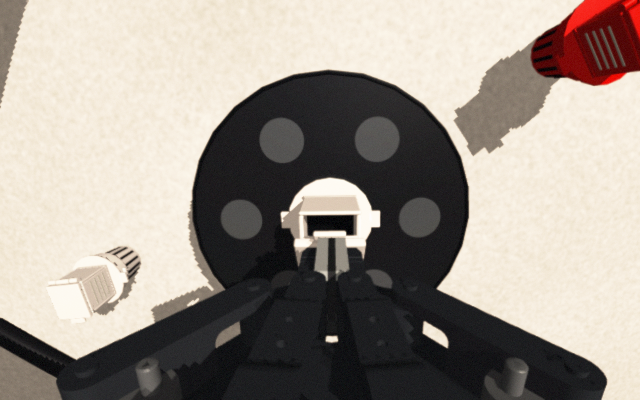

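The fingers are behind the part-closed cap, with its tab visible just ahead at (330,235). Next I go down and slightly forward to shut it.

Emit:
carry_out(
  increments="0 0 0 0.08 0 0.12 255;0 0 0 0.08 0 0.12 255;0 0 0 0.08 0 0.12 255;0 0 0 0.05 0 0.1 255;0 0 0 0 0 0.05 255;0 0 0 0 0 0 255",
)

```text
t: 6.93
ee_pos: [0.457, -0.0195, 0.11]
orientation: [0.325, 0.946, -0.0, -0.001]
ft_force: [0.1, 0.0, 0.2]
finger_gap: 0.0
```

Emit:
carry_out(
  increments="0 0 0 0 0 0.05 255;0 0 0 0 0 0.03 255;0 0 0 0 0 0 255",
)

```text
t: 7.18
ee_pos: [0.4579, -0.0196, 0.1082]
orientation: [0.325, 0.946, 0.0, 0.0]
ft_force: [-1.9, 0.5, 5.9]
finger_gap: 0.002
```

```bash
python3 st.py
```

```text
t 7.1833 XYZ 0.011726586313005485 -0.00023875545669315226 0.10820262057242341 F [-1.94  0.49  5.92] M [0.1  0.26 0.02] gap 0.0020776858891404866
[[-0.7892, 0.6141, 0.0002], [0.6141, 0.7892, 0.0], [-0.0001, 0.0001, -1.0]]
```

Emit:
carry_out(
  increments="0 0 0 0 0 0.04 255;0 0 0 0 0 0.03 255;0 0 0 0 0 0 255;0 0 0 0 0 0 255",
)

```text
t: 7.52
ee_pos: [0.4579, -0.0195, 0.1076]
orientation: [0.325, 0.946, 0.0, 0.001]
ft_force: [-7.2, 0.5, 24.9]
finger_gap: 0.004
```

Emit:
carry_out(
  increments="0 0 0 0 0 -0.3 255;0 0 0 0 0 -0.7 255;0 0 0 -0.28 0 -0.9 255;0 0 0 0 0 -0.5 0;0 0 0 0 0 0 0;0 0 0 0 0 0 0",
)

```text
t: 8.02
ee_pos: [0.4678, -0.0268, 0.2023]
orientation: [0.325, 0.946, 0.0, 0.002]
ft_force: [-0.4, 0.4, 0.3]
finger_gap: 0.416
```

```bash
python3 st.py wrist:w5; python3 - <<'E'
from h import *
im=cv2.imread('pics/w5.png');cv2.imwrite('pics/c5.png',cv2.resize(im[130:250,260:400],(700,600)))
E
```

```text
t 8.0167 XYZ -0.0004686084856255049 -0.0006557097145196676 0.20225465748601681 F [-0.43  0.44  0.33] M [ 0.04  0.04 -0.02] gap 0.4157622325862634
[[-0.7891, 0.6142, 0.0038], [0.6142, 0.7891, -0.0006], [-0.0034, 0.0019, -1.0]]
```

View pics/w5.png

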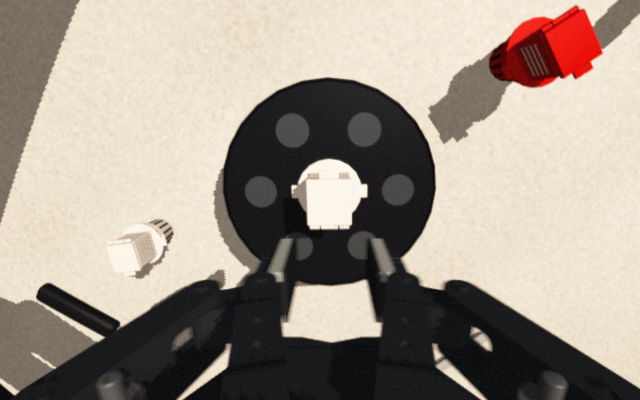

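View pics/c5.png

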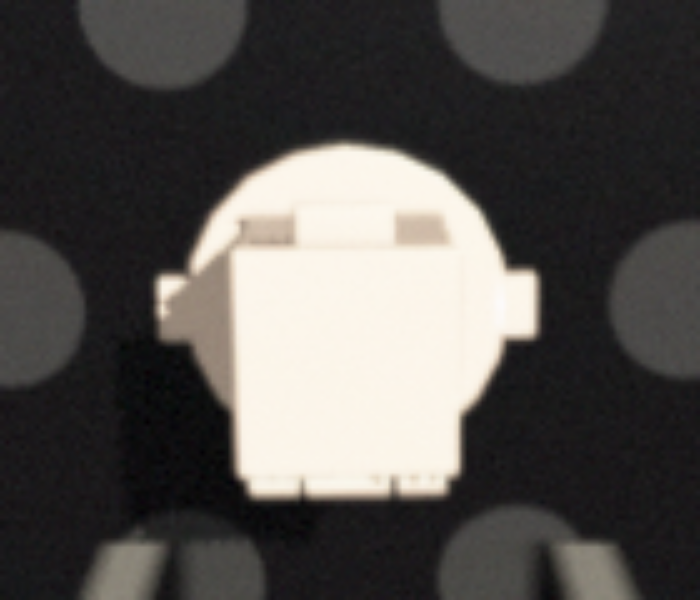

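The cap now lies flat on the neck with its tab shut, at (330,200) in the view. I'll check the centring once more before descending to grasp.

```bash
python3 st.py wrist:w6; python3 - <<'E'
from h import *
from st import C,ax,ay
z=np.load('w6.npz'); im=z['im']; i=bot.camera_info('wrist'); i['T']=z['T']
P,u,v=cloud(i,z['d']); D=P[:,:2]-C; X=D@ax;Y=D@ay
m=(P[:,2]>.1055)&(P[:,2]<.111)&(np.hypot(X,Y)<.04)
print('captop',m.sum(),np.median(P[m][:,2]),P[m][:,2].std(),X[m].min(),X[m].max(),np.percentile(Y[m],[.5,99.5]))
A=np.c_[X[m],Y[m],np.ones(m.sum())]; print('plane',np.linalg.lstsq(A,P[m][:,2],rcond=None)[0])
r=cv2.minAreaRect(P[m][:,:2].astype(np.float32)); print(r, C)
m=(abs(P[:,2]-.062)<.003)&(np.hypot(X,Y)<.11); c,r=cv2.minEnclosingCircle(P[m][:,:2].astype(np.float32)); print('spool',c,r)
m=(abs(P[:,2]-.065)<.0025)&(im[v,u].min(1)>90)&(np.hypot(X,Y)<.04); print('earsY',np.percentile(Y[m],[.3,99.7]))
E
```

```text
t 8.0667 XYZ 0.0007668366514318946 -1.2715795107612728e-05 0.20088803845151845 F [ 0.43 -0.29  0.  ] M [ 0.    0.02 -0.01] gap 0.5097726142667133
[[-0.7892, 0.6141, 0.0004], [0.6141, 0.7892, -0.0001], [-0.0004, 0.0002, -1.0]]
t 8.1167 XYZ 0.0014371396209487627 0.0003530292599472467 0.20008536533909985 F [ 0.23 -0.36  0.35] M [0.03 0.   0.02] gap 0.595781201252846
[[-0.7892, 0.6141, -0.0016], [0.6141, 0.7892, 0.0002], [0.0014, -0.0008, -1.0]]
captop 2327 0.1081862716972562 0.0008580982878875308 -0.023735983387287062 0.024290092096779858 [-0.0175863   0.01760673]
plane [-0.00867409 -0.00169879  0.10808072]
((0.46678227186203003, -0.026887211948633194), (0.03587547317147255, 0.04808393493294716), 51.66304016113281) [ 0.467 -0.027]
spool (0.46876925230026245, -0.02875692769885063) 0.1004025861620903
earsY [-0.0349744   0.03414853]
```

Emit:
carry_out(
  increments="0 0 0 0 0 0.7 0;0 0 0 0 0 0.8 0;0 0 0 0 0 0.8 0;0 0 0 0 0 0.7 0;0 0 0 0 0 0 0;0 0 0 0 0 0 0",
)

```text
t: 8.62
ee_pos: [0.4639, -0.0261, 0.0788]
orientation: [0.325, 0.946, -0.001, -0.004]
ft_force: [1.0, 0.1, 0.1]
finger_gap: 0.997
```

```bash
python3 st.py
```

```text
t 8.6167 XYZ 0.0030623947411992586 0.0011790017355216955 0.07878822149084314 F [1.03 0.11 0.08] M [0.04 0.02 0.01] gap 0.9971607390232928
[[-0.7893, 0.6139, -0.0071], [0.614, 0.7893, 0.001], [0.0063, -0.0036, -1.0]]
```

Emit:
carry_out(
  increments="0 0 0 -0.04 0.02 0.18 0;0 0 0 0 0 0 0;0 0 0 0 0 0 0;0 0 0 0 0 0 0",
)

```text
t: 8.95
ee_pos: [0.4693, -0.027, 0.0748]
orientation: [0.325, 0.946, 0.0, 0.001]
ft_force: [-0.0, -0.1, -0.1]
finger_gap: 1.002
```

```bash
python3 st.py
```

```text
t 8.95 XYZ -0.0017764950173417174 -0.0014302917243130318 0.07481935136994505 F [-0.04 -0.13 -0.1 ] M [ 0.02 -0.01 -0.04] gap 1.001863840188087
[[-0.7893, 0.614, 0.0024], [0.614, 0.7893, -0.0004], [-0.0021, 0.0012, -1.0]]
```

Emit:
carry_out(
  increments="0 0 0 0 -0.02 0.08 0;0 0 0 0 0 0 0;0 0 0 0 0 0 0;0 0 0 0 0 0 0;0 0 0 0 0 0 0",
)

```text
t: 9.37
ee_pos: [0.4679, -0.0275, 0.0706]
orientation: [0.325, 0.946, 0.0, 0.0]
ft_force: [0.6, 1.0, 0.9]
finger_gap: 1.001
```

```bash
python3 st.py
```

```text
t 9.3667 XYZ -0.0009755913040209797 -0.00013971840563048953 0.07063882363856444 F [0.58 1.   0.95] M [ 0.01 -0.02  0.01] gap 1.00087753203042
[[-0.7893, 0.6141, 0.0002], [0.6141, 0.7893, -0.0], [-0.0002, 0.0001, -1.0]]
```

Centred to within 1 mm, so I close the gripper.

Emit:
carry_out(
  increments="0 0 0 0 0 0 200;0 0 0 0 0 0 200;0 0 0 0 0 0 200;0 0 0 0 0 0 200;0 0 0 0 0 0 200;0 0 0 0 0 0 200;0 0 0 0 0 0 255;0 0 0 0 0 0 255",
)

```text
t: 10.03
ee_pos: [0.4674, -0.0279, 0.0707]
orientation: [0.324, 0.946, -0.0, -0.0]
ft_force: [-3.4, -3.9, 4.1]
finger_gap: 0.412
```

```bash
python3 st.py wrist:w7
```

```text
t 10.0333 XYZ -0.0008754945941064632 0.0005200836183066062 0.07065651790379138 F [-3.36 -3.9   4.08] M [-0.48  0.31  0.08] gap 0.4117937049439199
[[-0.7895, 0.6137, -0.0006], [0.6137, 0.7895, -0.0008], [-0.0, -0.001, -1.0]]
```

View pics/w7.png

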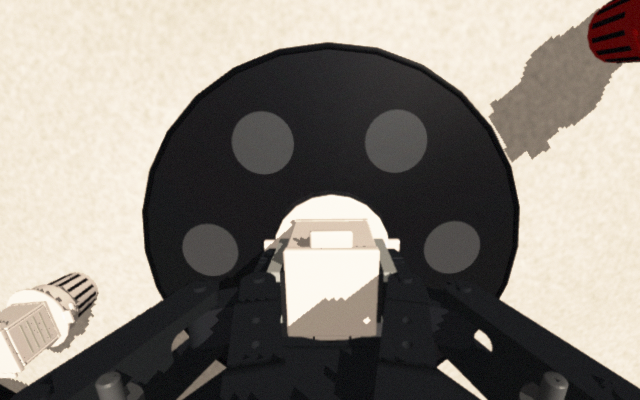

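Emit:
carry_out(
  increments="0.2 0 0 0 0.002 -0.013 255;0.2 0 0 0 0.009 -0.013 255;0.2 0 0 0 0.009 -0.012 255;0 0 0 0 0 0 255",
)

```text
t: 10.42
ee_pos: [0.4679, -0.0272, 0.0723]
orientation: [0.324, 0.946, -0.026, -0.009]
ft_force: [-3.2, -4.8, 9.6]
finger_gap: 0.413
```

```bash
python3 st.py
```

```text
t 10.4167 XYZ -0.0008055081976406454 -0.0003776030321037602 0.07234254229526356 F [-3.15 -4.8   9.56] M [-0.91  0.78 -0.18] gap 0.4133929003772925
[[-0.7899, 0.6123, -0.0343], [0.6132, 0.7887, -0.0435], [0.0004, -0.0554, -0.9985]]
```

Emit:
carry_out(
  increments="-0.35 0 0 0 -0.015 -0.012 255;-0.35 0 0 0 -0.015 -0.012 255;-0.35 0 0 0 -0.015 -0.012 255;-0.35 0 0 0 -0.015 -0.012 255;0 0 0 0 0 0 255",
)

```text
t: 10.83
ee_pos: [0.4668, -0.0286, 0.0738]
orientation: [0.325, 0.945, 0.034, 0.011]
ft_force: [-0.4, 1.0, -0.2]
finger_gap: 0.413
```

```bash
python3 st.py wrist:w8
```

```text
t 10.8333 XYZ -0.0008261168874573509 0.0013893861088411534 0.07380399821580257 F [-0.35  0.97 -0.16] M [ 0.43 -0.17  0.14] gap 0.41279917459306675
[[-0.7881, 0.6139, 0.0436], [0.6155, 0.7861, 0.0565], [0.0004, 0.0714, -0.9975]]
```

View pics/w8.png

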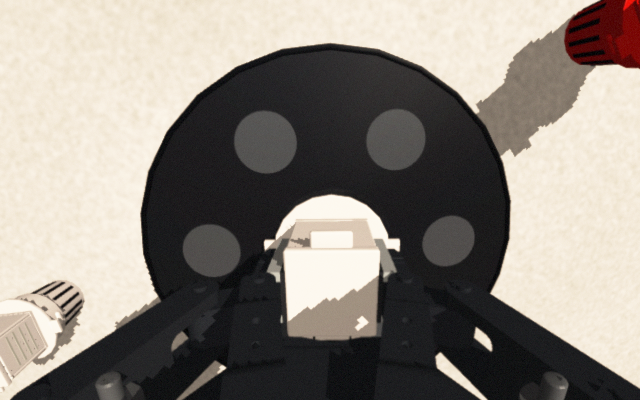

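Emit:
carry_out(
  increments="0.4 0 0 0 0.017 -0.01 255;0.4 0 0 0 0.017 -0.01 255;0.4 0 0 0 0.017 -0.01 255;0.4 0 0 0 0.017 -0.01 255;0 0 0 0 0 0 255",
)

```text
t: 11.3
ee_pos: [0.4694, -0.0259, 0.0754]
orientation: [0.323, 0.946, -0.034, -0.012]
ft_force: [-0.1, -2.9, 2.9]
finger_gap: 0.415
```

```bash
python3 st.py wrist:w9; cat > sp.py <<'E'
from h import *
import sys
from st import C,ax,ay
z=np.load(sys.argv[-1].split(':')[1]+'.npz'); im=z['im']; i=bot.camera_info('wrist'); i['T']=z['T']
P,u,v=cloud(i,z['d']); D=P[:,:2]-C; X=D@ax;Y=D@ay; r=np.hypot(X,Y)
m=(P[:,2]>.055)&(P[:,2]<.085)&(r>.045)&(r<.095)&(im[v,u].max(1)<110)&(X>0)
A=np.c_[X[m],Y[m],np.ones(m.sum())]; p=np.linalg.lstsq(A,P[m][:,2],rcond=None)[0]
print('spool plane slopes/height',p.round(4),'med',np.median(P[m][:,2]).round(4))
m=(P[:,2]>.055)&(P[:,2]<.075)&(r>.085)&(r<.115)&(X>0.01); pts=P[m][:,:2]
# outer edge: max r per angle bin
a=np.degrees(np.arctan2(Y[m],X[m])).astype(int)//3
e=np.array([pts[a==k][np.argmax(r[m][a==k])] for k in np.unique(a) if (a==k).sum()>3])
q=np.linalg.lstsq(np.c_[2*e,np.ones(len(e))],(e**2).sum(1),rcond=None)[0]; print('spool ctr',q[:2].round(4),np.sqrt(q[2]+q[:2]@q[:2]).round(4))
m=(im[v,u].min(1)>110)&(X>.02)&(X<.03)&(abs(Y)<.012)&(P[:,2]>.055)&(P[:,2]<.11); print('rim top z',m.sum(),np.median(P[m][:,2]) if m.any() else None)
E
python3 sp.py x:w7; python3 sp.py x:w8; python3 sp.py x:w9
```

```text
t 11.3 XYZ -0.0012235026805460705 -0.002283578948017595 0.07544335137806105 F [-0.08 -2.86  2.86] M [-0.75  0.33 -0.04] gap 0.4145872820591838
[[-0.7908, 0.6105, -0.044], [0.6121, 0.7887, -0.0575], [-0.0004, -0.0724, -0.9974]]
t 11.35 XYZ -0.0012634461516229704 -0.0020772586942174615 0.07551807113680627 F [-0.29 -1.89  1.59] M [-0.6   0.19  0.07] gap 0.4144528417648358
[[-0.791, 0.6103, -0.0429], [0.6118, 0.789, -0.0565], [-0.0007, -0.0709, -0.9975]]
t 11.35 XYZ -0.0012634461516229704 -0.0020772586942174615 0.07551807113680627 F [-0.29 -1.89  1.59] M [-0.6   0.19  0.07] gap 0.4144528417648358
[[-0.791, 0.6103, -0.0429], [0.6118, 0.789, -0.0565], [-0.0007, -0.0709, -0.9975]]
t 11.35 XYZ -0.0012634461516229704 -0.0020772586942174615 0.07551807113680627 F [-0.29 -1.89  1.59] M [-0.6   0.19  0.07] gap 0.4144528417648358
[[-0.791, 0.6103, -0.0429], [0.6118, 0.789, -0.0565], [-0.0007, -0.0709, -0.9975]]Traceback (most recent call last):
  File "sp.py", line 3, in <module>
    from st import C,ax,ay
  File "st.py", line 8, in <module>
    c,nm=n.split(':'); i=bot.camera_info(c); im,dd=bot.read_camera(c); save(nm,im); np.savez(nm+'.npz',im=im,d=dd,T=i['T'])
                         ~~~~~~~~~~~~~~~^^^
ValueError: cameras: scene, top, wrist
Traceback (most recent call last):
  File "sp.py", line 3, in <module>
    from st import C,ax,ay
  File "st.py", line 8, in <module>
    c,nm=n.split(':'); i=bot.camera_info(c); im,dd=bot.read_camera(c); save(nm,im); np.savez(nm+'.npz',im=im,d=dd,T=i['T'])
                         ~~~~~~~~~~~~~~~^^^
ValueError: cameras: scene, top, wrist
Traceback (most recent call last):
  File "sp.py", line 3, in <module>
    from st import C,ax,ay
  File "st.py", line 8, in <module>
    c,nm=n.split(':'); i=bot.camera_info(c); im,dd=bot.read_camera(c); save(nm,im); np.savez(nm+'.npz',im=im,d=dd,T=i['T'])
                         ~~~~~~~~~~~~~~~^^^
ValueError: cameras: scene, top, wrist
```

```bash
sed -i '/^from st/d; s/^import sys$/import sys\nC=np.array([.467,-.027]);a=np.radians(142.3);ax=np.array([np.cos(a),np.sin(a)]);ay=np.array([-ax[1],ax[0]])/' sp.py
for n in w6 w7 w8 w9; do python3 sp.py x:$n; done
```

```text
spool plane slopes/height [-0.0012 -0.0008  0.0621] med 0.062
spool ctr [ 0.4685 -0.0281] 0.0993
rim top z 372 0.06532331970912172
spool plane slopes/height [-0.0009 -0.0007  0.0621] med 0.062
spool ctr [ 0.4684 -0.028 ] 0.0996
rim top z 1325 0.06570392289928248
spool plane slopes/height [-0.0012 -0.0009  0.0621] med 0.062
spool ctr [ 0.4688 -0.0268] 0.0995
rim top z 1254 0.06901579731130596
spool plane slopes/height [-0.0011 -0.0007  0.0621] med 0.062
spool ctr [ 0.469  -0.0268] 0.0996
rim top z 751 0.0700086302525996
```

The spool is still flat (top plane at 62.1 mm) and has shifted about 1 mm at most. The rim is up about 4.5 mm. I'll carry on rocking.

Emit:
carry_out(
  increments="-0.4 0 0 0 -0.016 -0.01 255;-0.4 0 0 0 -0.016 -0.01 255;-0.4 0 0 0 -0.016 -0.01 255;-0.4 0 0 0 -0.016 -0.01 255;0 0 0 0 0 0 255",
)

```text
t: 11.77
ee_pos: [0.467, -0.0286, 0.0773]
orientation: [0.326, 0.945, 0.034, 0.012]
ft_force: [1.1, 3.2, -1.9]
finger_gap: 0.41
```

Emit:
carry_out(
  increments="0.4 0 0 0 0.016 -0.01 255;0.4 0 0 0 0.016 -0.01 255;0.4 0 0 0 0.016 -0.01 255;0.4 0 0 0 0.016 -0.01 255;0 0 0 0 0 0 255",
)

```text
t: 12.18
ee_pos: [0.4687, -0.0264, 0.0788]
orientation: [0.323, 0.946, -0.034, -0.012]
ft_force: [-1.2, -3.0, 2.2]
finger_gap: 0.413
```

```bash
python3 st.py wrist:w10;python3 sp.py x:w10
```

```text
t 12.1833 XYZ -0.0010023172847696809 -0.001474621454725735 0.07881537762267002 F [-1.16 -2.99  2.19] M [-0.8   0.41  0.04] gap 0.41338137578149037
[[-0.7905, 0.6108, -0.0445], [0.6124, 0.7884, -0.0576], [-0.0001, -0.0728, -0.9973]]
spool plane slopes/height [-0.0013 -0.0008  0.0621] med 0.062
spool ctr [ 0.4678 -0.027 ] 0.0995
rim top z 695 0.07320444459405859
```

Emit:
carry_out(
  increments="-0.4 0 0 0 -0.016 -0.01 255;-0.4 0 0 0 -0.016 -0.01 255;-0.4 0 0 0 -0.016 -0.01 255;-0.4 0 0 0 -0.016 -0.01 255;0 0 0 0 0 0 255",
)

```text
t: 12.65
ee_pos: [0.4672, -0.0286, 0.0808]
orientation: [0.326, 0.945, 0.035, 0.012]
ft_force: [3.1, 3.4, -1.5]
finger_gap: 0.415
```

Emit:
carry_out(
  increments="0.4 0 0 0 0.016 -0.01 255;0.4 0 0 0 0.016 -0.01 255;0.4 0 0 0 0.016 -0.01 255;0.4 0 0 0 0.016 -0.01 255;0 0 0 0 0 0 255",
)

```text
t: 13.07
ee_pos: [0.4682, -0.0271, 0.0822]
orientation: [0.323, 0.946, -0.035, -0.012]
ft_force: [-1.7, -4.9, -0.8]
finger_gap: 0.414
```

Emit:
carry_out(
  increments="-0.4 0 0 0 -0.016 -0.01 255;-0.4 0 0 0 -0.016 -0.01 255;-0.4 0 0 0 -0.016 -0.01 255;-0.4 0 0 0 -0.016 -0.01 255;0 0 0 0 0 0 255",
)

```text
t: 13.48
ee_pos: [0.4672, -0.0285, 0.0842]
orientation: [0.326, 0.945, 0.035, 0.012]
ft_force: [1.7, 4.0, 0.4]
finger_gap: 0.41
```

```bash
python3 st.py wrist:w11;python3 sp.py x:w11
```

```text
t 13.4833 XYZ -0.001020710846205879 0.0010572019093719525 0.08420328171828005 F [1.66 3.99 0.43] M [ 0.89 -0.17  0.01] gap 0.40986082353804737
[[-0.7873, 0.6148, 0.0455], [0.6165, 0.7853, 0.0573], [-0.0005, 0.0731, -0.9973]]
spool plane slopes/height [-0.0012 -0.0008  0.0621] med 0.062
spool ctr [ 0.4685 -0.0266] 0.0997
rim top z 706 0.07845857829514878
```

Up 13 mm. Two more swings, ending upright.

Emit:
carry_out(
  increments="0.4 0 0 0 0.016 -0.01 255;0.4 0 0 0 0.016 -0.01 255;0.4 0 0 0 0.016 -0.01 255;0.4 0 0 0 0.016 -0.01 255;0 0 0 0 0 0 255",
)

```text
t: 13.95
ee_pos: [0.4692, -0.0263, 0.0854]
orientation: [0.323, 0.946, -0.034, -0.011]
ft_force: [-0.1, -1.6, 1.9]
finger_gap: 0.414
```

Emit:
carry_out(
  increments="-0.4 0 0 0 -0.016 -0.01 255;-0.4 0 0 0 -0.016 -0.01 255;-0.4 0 0 0 -0.016 -0.01 255;-0.4 0 0 0 -0.016 -0.01 255;0 0 0 0 0 0 255",
)

```text
t: 14.37
ee_pos: [0.4656, -0.0292, 0.0868]
orientation: [0.325, 0.945, 0.033, 0.011]
ft_force: [-0.2, 0.4, -1.1]
finger_gap: 0.412
```

Emit:
carry_out(
  increments="0.4 0 0 0 0.016 -0.01 255;0.44 0 0 0 0.016 -0.01 255;0 0 0 0 0 0 255;0 0 0 0 0 0 255",
)

```text
t: 14.7
ee_pos: [0.4683, -0.0272, 0.0879]
orientation: [0.324, 0.946, -0.002, -0.0]
ft_force: [-0.5, 0.0, -1.2]
finger_gap: 0.411
```

```bash
python3 st.py wrist:w12;python3 sp.py x:w12
```

```text
t 14.7 XYZ -0.0011422422457776317 -0.0006157598463091164 0.08789286874574143 F [-0.47  0.02 -1.17] M [ 0.01 -0.01 -0.02] gap 0.41062721797049373
[[-0.7903, 0.6127, -0.0016], [0.6127, 0.7903, -0.0028], [-0.0005, -0.0032, -1.0]]
spool plane slopes/height [-0.0016 -0.0008  0.0621] med 0.062
spool ctr [ 0.4679 -0.0266] 0.0994
rim top z 688 0.08220341968647313
```

Emit:
carry_out(
  increments="-0.03 0 0 0 0 -0.1 255;0 0 0 0 0 -0.15 255;0 0 0 0 0 -0.15 255;0 0 0 0 0 -0.15 255",
)

```text
t: 15.08
ee_pos: [0.4677, -0.0278, 0.1107]
orientation: [0.325, 0.946, -0.0, 0.0]
ft_force: [0.4, -0.7, -0.5]
finger_gap: 0.411
```

```bash
python3 st.py wrist:w13;python3 sp.py x:w13
```

```text
t 15.0833 XYZ -0.0010334462494271332 0.00019343515225235416 0.11074832426594586 F [ 0.4  -0.69 -0.49] M [-0.    0.01  0.04] gap 0.4114152130082065
[[-0.789, 0.6144, -0.0001], [0.6144, 0.789, -0.0006], [-0.0003, -0.0006, -1.0]]
spool plane slopes/height [-0.0014 -0.0008  0.0621] med 0.062
spool ctr [ 0.468  -0.0265] 0.0994
rim top z 689 0.10500706355735095
```

Emit:
carry_out(
  increments="0 0 0 0 0 -0.2 255;0 0 0 0 0 -0.2 255;0 0 0 0 0 -0.2 255;0 0 0 0 0 -0.2 255;0 0 0 0 0 -0.1 255;0 0 0 0 0 0 255;0 0 0 0 0 0 255;0 0 0 0 0 0 255",
)

```text
t: 15.8
ee_pos: [0.4674, -0.0275, 0.1457]
orientation: [0.325, 0.946, -0.0, -0.0]
ft_force: [-0.1, -0.1, -0.9]
finger_gap: 0.414
```

```bash
python3 st.py wrist:w14 scene:s14 top:t14;python3 sp.py x:w14; python3 - <<'E'
import cv2,numpy as np
a=cv2.imread('pics/s14.png')[120:240,230:430]; b=cv2.imread('pics/w14.png')
cv2.imwrite('pics/f14.png',np.vstack([cv2.resize(a,(500,300),interpolation=2),cv2.resize(b,(480,300))[:, :480] if 0 else cv2.resize(b,(500,300))]))
E
```

```text
t 15.8 XYZ -0.0006524372428080873 0.00010835114810433432 0.145733291045419 F [-0.05 -0.13 -0.94] M [-0.02  0.02 -0.06] gap 0.4140600881219041
[[-0.7893, 0.614, -0.0011], [0.614, 0.7893, -0.0006], [0.0005, -0.0012, -1.0]]
spool plane slopes/height [-0.001  -0.0008  0.0621] med 0.062
spool ctr [ 0.4678 -0.0264] 0.0992
rim top z 0 None
```

View pics/f14.png

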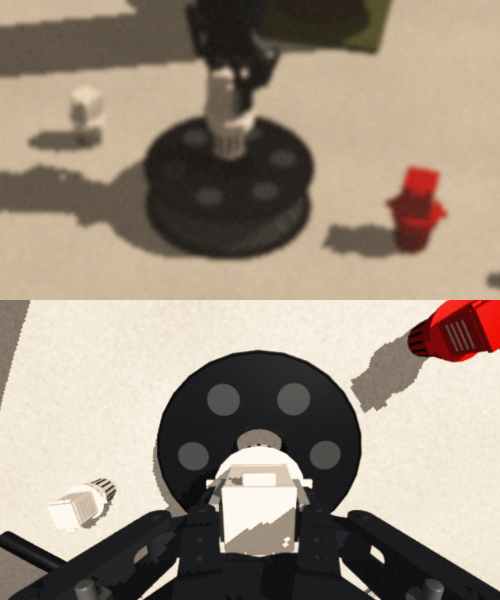

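The pictures show the canister hanging upright above the hub with its cap shut. The spool is flat and in its place, and the other things are where they were. The foot is at about 85 mm, which is 23 mm above the spool. I hand in the job.

```bash
python3 -c "
from plant import bot
print(bot.close_job())"
```

```text
the job is handed in; nothing more can be done
None
```

I shut the cap, rocked the canister free of the hub, and handed the job in at about 16 s of the 54 s allowed, still holding the canister.

- **Cap:** I pushed it over with closed fingers and pressed it down with about 25 N. The depth reading afterwards put its top flat at 108 mm, as it should be when shut, and the last wrist picture still shows it shut.
- **Rocking:** I gripped the neck on its grooved sides and made nine swings of up to about 4° towards one tongue and then the other, raising 1.2 to 2 mm each. The readings taken at the ends of the swings showed at most about 2 N of upward pull.
- **Final hold:** The canister is upright to about 0.1°, and its foot is about 23 mm above the spool. I worked that height out from the tool height, because the last picture gave no direct reading of the rim.
- **Spool:** Its top stayed level at 62 mm throughout. Its measured centre wandered 1 to 2 mm between pictures, about the accuracy of the camera calibration, so a shift of that size can't be ruled out.
- **Disagreement:** Early on, two estimates of the canister's position differed by about 4 mm because the arm was still settling. I measured again at rest before acting.
- **Other things:** I did not touch the other things on the desk, including the look-alikes.

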